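# Clamp the cell tray on the potting board

## Robot

A 6-joint arm with a two-finger parallel gripper is mounted at the origin on the work surface. World frame = base frame: x ahead of the robot, y to its left, z up, the work surface at z = 0. Lengths are in m, angles in rad, forces in N, time in s.
With the tool pointing down it reaches from about 0.3 to 0.75 m from the base axis. Payload 8.5 kg.
Tool frame: the origin (TCP) lies on the centre line of the jaws, within the pads' length; the fingertips stand ahead of it and the grasp point (between the pads) lies 11 mm behind it (manip.nose_length is the z of the fingertips in the tool frame, in m); z points along the fingers, y is the line along which they close (so a half turn about z gives the same grasp; the last joint's range is limited). The gripper opens to 85 mm and grips with 20 to 120 N. Pads are 22 mm wide; open, the fingers measure 114 mm over their backs; the gripper's body (76 mm by 85 mm) begins 54 mm behind the grasp point. The pads swing forward as they close: fully open they stand 13 mm farther back than shut.
Start: joints at [1.064, 0.381, 1.297, -0, 1.464, -0.215], TCP at [0.158, 0.527, 0.239] pointing down, gripper open.
Joint ranges: [-3.11, 3.11], [-0.89, 2.33], [0.22, 2.48], [-1.42, 4.56], [0.17, 2.85], [-2.88, 2.88]. Speed limits (rad/s): [2.39, 2.39, 3.14, 3.14, 3.14, 3.14].

## Interface

Orientations are given as a 3x3 rotation matrix whose columns are the frame's x, y, z axes.
In Python, from plant import manip, eyes gives the robot as it stands.
- The arm moves only by the shell command python3 -m crank 'ROWS' [FORCE]. ROWS is JSON, a list of rows, each an object of numbers: "dx", "dy", "dz": the shift along the world's x, y, z scaled (see below); "ax", "ay", "az": the turn, a rotation vector about the world's x, y, z scaled (see below); "jaw": the opening, from -1 (shut) to 1 (fully open). In form: [{"dx": .., "dy": .., "dz": .., "ax": .., "ay": .., "az": .., "jaw": ..}, ...]. A call has 1 to 10 rows; each row shifts and turns the commanded pose from where the row before left it; what a row does not reach is not made up. The controller multiplies each number of a shift by 2.5 cm and each number of a turn by 6 degrees. A row lasts 1/10 s, in which the tool goes at most 50 mm and 8.59 degrees, less where a joint would pass 70% of its speed; a pose out of reach is approached as far as the arm can. A call with a number of a shift or a turn outside -1 to 1 is refused whole. A call with a gripper value outside its range is refused whole. The fingers move at their own pace and stop on an object; FORCE is the grip in N (left out, the last holds). Time passes only in rows, so rows that do not move let the fingers close. It gives the time, the measured TCP pose, the force, the opening and the grip force at its end, in the units of the state.
- manip.sense(): the state, without advancing time (a new reading comes with each control period).
- eyes.read_camera(name): name is "scene" or "top" or "wrist"; returns the picture (420x560x3 uint8, blue, green, red); there is no depth.
- eyes.calibration(name): a dict with "mtx" (3x3 intrinsics, pixels), "R" (3x3) and "t" (3): a world point X has camera coordinates R X + t. Camera axes: x right, y down, z forward; pixel columns grow to the right and rows downward; lengths in m; the calibration is good to about 2 mm. A picture is of the moment at which its call begins: read the wrist's pose just before it. calibration takes no time and is no camera call; for the wrist camera it gives the pose at the moment of the call.
- manip.job_done(): hands the job in; it is judged then, once.
The state is a dict: "t": time; "qpos": joint angles; "joint_vel": joint speeds; "joint_torque": joint torques, N m; "tcp_pos": TCP position; "tool_rot": TCP orientation; "wrist_force": force on the tool from outside, world axes, zero at the start; "wrist_torque": the same for the moment, N m; "grip_width": finger opening in m; "gripper_force": force on a finger pad.
Only numpy, scipy, OpenCV 4.12 (cv2) and the standard library are available. Lean on these libraries where they do the work, as an engineer would, in place of code of your own. Each camera call takes 0.05 s, during which the arm holds its last target. There are 200 camera calls.

## Task

Clamp the empty cell tray on the potting board for pricking out: flip the cam lever on the sliding fence over to free the fence, push the fence gently until the tray is squared up snug and flush between the fence and the fixed stop, then flip the lever fully back to lock the fence there. Keep the tray flat on the board, do not squeeze it hard, and leave the pots and the trowel where they are.

Things in the scene. Friction and masses are not known exactly. Their poses are not given: they have to be found in the camera images.
- jig: Plywood clamping board fixed to the bench, 260 (x) x 360 (y) x 12 mm thick. Origin: on its underside, level in x with the middle of fence and stop; the board reaches from y = -200 to +160 mm. Axes: x along the fence (yaw 0: away from the robot), y the way the fence closes, z up. The seated tray has its centre at y = +60 mm. A flush track runs along y.
- stop_face (a point): Middle of the inner (-y) face of the fixed wooden stop across the board's +y end, at board y = +120 mm, 22 mm above the board top. The stop is 240 mm long (x), 25 mm thick, 45 mm high.
- fence (a joint): Slide of the fence along the board's +y, m. Its face lies at board y = -0.100 + value. 0: fully open. 0.100: face at y = 0, the 120 mm tray held without play against the stop. Travel limit 0.112. Moves with about 3 N when the lever is free; the locked cam holds it against about 20 N.
- fence_face (a point): Middle of the fence's tray-side face, 25 mm above the board top. The fence is an aluminium bar 200 mm long (x), 18 mm thick (y), from 1 to 47 mm above the board. Behind its middle (-y) two steel cheeks, 70 mm long in x and 42 mm high, reach to 76 mm behind the face; the cam lever stands in the 20 mm slot between them.
- fence_back (a point): Point on the bare back (-y) face of the fence bar where it can be pushed to +y: 65 mm to the -x side of the fence's middle, 18 mm behind the face, 25 mm above the board top. The cheeks end 35 mm from the middle.
- cam_lever (a joint): Angle of the cam lever about its hinge (hinge axis along board y), rad. 0: locked, lever leaning 0.65 rad from upright to the board's -x side (towards the robot); 1.3: fully free, leaning 0.65 rad to +x. Upright at 0.65. The cam bites below about 0.55 and is clear above that. Takes 5 to 12 N at the knob, stays where it is left.
- lever_hinge (a point): Hinge of the cam lever: in the slot between the cheeks, 48 mm behind the fence face, 15 mm above the board top (27 mm above the bench).
- lever_tip (a point): Centre of the black ball knob, 32 mm in diameter, at the end of the cam lever, 95 mm from the hinge. The lever is a steel rod 12 mm in diameter. The knob's centre is about 103 mm above the bench when locked or fully free, 122 mm when upright.
- tray: Loose black plastic tray of 2 x 3 open cells, 180 (its x) x 120 (its y) x 55 mm high, walls 3 mm. Origin: centre of its underside. It stands on the board between fence and stop, its long side roughly along the fence.
- clay_pots: Bystander: stack of upturned terracotta pots, 104 mm in diameter, 131 mm high. Origin: centre of its underside.
- square_pots: Bystander: stack of black square pots, 90 x 90 x 108 mm. Origin: centre of its underside.
- trowel: Bystander: hand trowel lying on the bench, 285 mm long, wooden handle 28 mm in diameter to its -x, blade 70 mm wide to +x. Origin: on the underside where blade and neck meet.
Not all that is in view belongs to the job. Leave any green or purple look-alike of the tray alone.

How it is judged:
By the outcome, as a careful person would: the job done as asked, in the order asked, and still so for the second after the job is handed in, with the robot touching nothing.
It also fails if it takes over 51 s, if anything falls off the work surface, if the arm or the gripper's body presses on something with over 40 N, if the wrist force passes 120 N, or if a joint passes its speed limit or range.

## Working session

There is one attempt and no reset: what is moved stays moved. The work goes in short steps, Python scripts to look and compute and a shell command to move; the robot and the scene stay as the last step left them, time stands still between calls to the robot, and variables do not carry over. Pictures are saved under pics/ and viewed, at most 10 in all, crops included, and the job is handed in when it is done.

```bash
ls; mkdir -p pics; python3 - <<'E'
from plant import manip, eyes
import cv2, numpy as np
for n in ("top","scene"):
    im=eyes.read_camera(n); cv2.imwrite(f"pics/{n}0.png",im)
    c=eyes.calibration(n); print(n,np.round(c["mtx"],1).tolist(),np.round(c["R"],3).tolist(),np.round(c["t"],3).tolist())
s=manip.sense(); print(s, manip.nose_length)
E
```

```text
pics
top [[510.8, 0.0, 273.8], [0.0, 510.8, 212.1], [0.0, 0.0, 1.0]] [[0.013, -1.0, -0.001], [-0.999, -0.013, -0.051], [0.051, 0.002, -0.999]] [-0.007, 0.493, 1.38]
scene [[490.4, 0.0, 280.8], [0.0, 490.4, 210.8], [0.0, 0.0, 1.0]] [[-0.587, 0.809, -0.012], [0.598, 0.424, -0.68], [-0.545, -0.407, -0.733]] [0.305, -0.249, 1.799]
{'t': 0.1, 'qpos': array([ 1.06370998e+00,  3.81134928e-01,  1.29819548e+00,  7.81306169e-06,
        1.46361554e+00, -2.15300856e-01]), 'joint_vel': array([-0.00024407, -0.00191051, -0.00045682,  0.00040215, -0.00348702,
        0.00102502]), 'joint_torque': array([ 4.45237529e-03, -4.49219191e+01, -2.31655973e+01, -1.28489705e-04,
        3.66830020e-03, -1.30718664e-05]), 'tcp_pos': array([0.15808252, 0.52651327, 0.23876659]), 'tool_rot': array([[-9.57731441e-01,  2.87663076e-01, -6.63995150e-04],
       [ 2.87663689e-01,  9.57730761e-01, -1.17922938e-03],
       [ 2.96707831e-04, -1.32039234e-03, -9.99999084e-01]]), 'wrist_force': array([ 0.62578329, -0.10072858,  0.38545095]), 'wrist_torque': array([0.01266962, 0.0037808 , 0.0237215 ]), 'gripper_force': 0.0, 'grip_width': 0.08514515330040374} 0.008
```

View pics/top0.png

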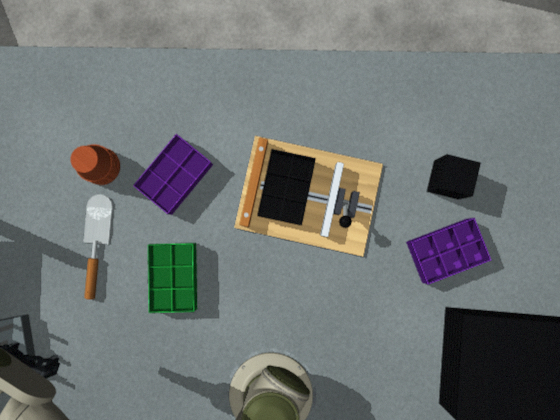

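View pics/scene0.png

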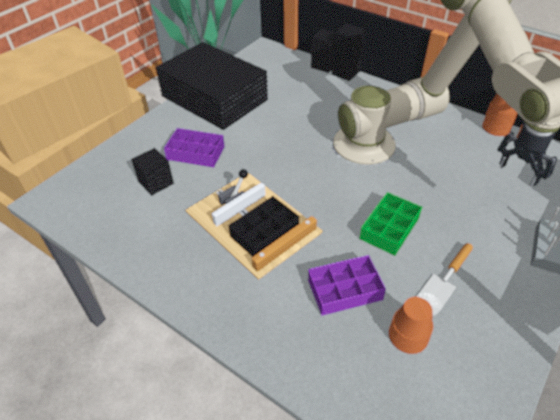

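The top view shows the board at about (310,196), with the stop at (252,182), the black tray on the board at (287,187), the fence at (333,200) and the knob at (345,221). Tray-like candidates are:
- purple trays at (173,174) and (448,250)
- a green tray at (172,277)
- the black tray at (287,187)

Only the black 2x3 tray, standing on the board between stop and fence, fits the description. I'll confirm this in a crop and measure.

```bash
cat > h.py <<'E'
from plant import manip, eyes
import cv2, numpy as np
def ray(n,uv,z):
    c=eyes.calibration(n); K,R,t=map(np.array,(c["mtx"],c["R"],c["t"])); o=-R.T@t.ravel()
    d=R.T@np.linalg.solve(K,[uv[0],uv[1],1.]); return o+d*(z-o[2])/d[2]
def proj(n,X):
    c=eyes.calibration(n); K,R,t=map(np.array,(c["mtx"],c["R"],c["t"])); p=K@(R@np.array(X)+t.ravel()); return p[:2]/p[2]
E
python3 - <<'E'
from h import *
im=eyes.read_camera("top"); x0,y0=225,125
cr=im[y0:265,x0:395]
cv2.imwrite("pics/crop1.png",cv2.resize(cr,None,fx=4,fy=4,interpolation=cv2.INTER_CUBIC))
hsv=cv2.cvtColor(im,cv2.COLOR_BGR2HSV)
m=np.zeros(im.shape[:2],np.uint8); m[y0:265,x0:395]=1
wood=((hsv[...,0]<30)&(hsv[...,1]>60)&(hsv[...,2]>90)).astype(np.uint8)*m
cn=max(cv2.findContours(wood,cv2.RETR_EXTERNAL,2)[0],key=cv2.contourArea)
hull=cv2.convexHull(cn); 
print("hull",cv2.approxPolyDP(hull,4,True).reshape(-1,2).tolist())
b=cv2.boxPoints(cv2.minAreaRect(cn)); print("board",[(p.tolist(),ray("top",p,.012).round(4).tolist()) for p in b])
for nm,mk,z in (("dark",(hsv[...,2]<45),.067),("bright",(hsv[...,2]>200)&(hsv[...,1]<40),.059)):
    for c in cv2.findContours(mk.astype(np.uint8)*m,cv2.RETR_EXTERNAL,2)[0]:
        if cv2.contourArea(c)>40:
            b=cv2.boxPoints(cv2.minAreaRect(c)); print(nm,cv2.contourArea(c),[(p.round(1).tolist(),ray("top",p,z).round(4)[:2].tolist()) for p in b])
E
```

```text
hull [[255, 136], [382, 164], [362, 256], [234, 226]]
board [([233.5176544189453, 227.67056274414062], [0.449, 0.1084, 0.012]), ([254.15296936035156, 134.811767578125], [0.7048, 0.0561, 0.012]), ([383.6470947265625, 163.58822631835938], [0.6299, -0.2997, 0.012]), ([363.01177978515625, 256.447021484375], [0.3756, -0.2443, 0.012])]
dark 89.0 [([340.0, 226.0], [0.456, -0.1743]), ([340.0, 215.0], [0.4848, -0.1741]), ([350.0, 215.0], [0.4851, -0.2003]), ([350.0, 226.0], [0.4564, -0.2004])]
dark 2907.5 [([256.6000061035156, 215.1999969482422], [0.4814, 0.044]), ([270.6000061035156, 148.8000030517578], [0.6571, 0.0098]), ([315.70001220703125, 158.3000030517578], [0.6334, -0.1092]), ([301.79998779296875, 224.6999969482422], [0.4581, -0.0743])]
bright 394.5 [([320.8999938964844, 234.5], [0.4331, -0.1253]), ([336.79998779296875, 161.3000030517578], [0.6273, -0.1656]), ([342.8999938964844, 162.60000610351562], [0.624, -0.182]), ([327.1000061035156, 235.89999389648438], [0.4298, -0.1415])]
```

View pics/crop1.png

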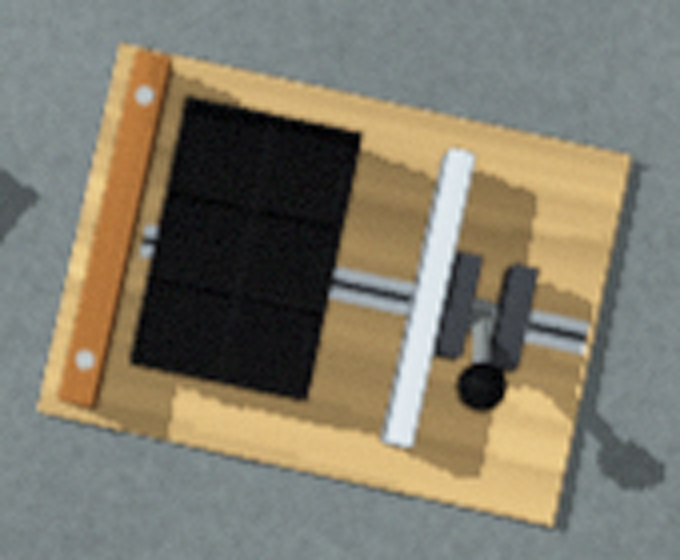

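The crop confirms it: the black 2x3 tray sits between the stop (left, about px 115,230) and the white fence (430,300). The knob at (482,385) leans toward the robot, so it is locked. Next I'll work out the board frame and triangulate the knob.

```bash
cat >> h.py <<'E'
PSI=-0.2065; BX=np.array([np.cos(PSI),np.sin(PSI)]); BY=np.array([-BX[1],BX[0]]); O=np.array([.544,-.0763])
def w(x,y): return O+x*BX+y*BY
def b(p): d=np.array(p[:2])-O; return np.array([d@BX,d@BY])
def tri(uv1,uv2,n1="top",n2="scene"):
    P=[]
    for n in (n1,n2):
        c=eyes.calibration(n); P.append(np.array(c["mtx"])@np.c_[np.array(c["R"]),np.array(c["t"]).ravel()])
    X=cv2.triangulatePoints(P[0],P[1],np.array(uv1,float).reshape(2,1),np.array(uv2,float).reshape(2,1)).ravel(); return X[:3]/X[3]
def knob(n,box):
    im=eyes.read_camera(n); x0,y0,x1,y1=box; g=im[y0:y1,x0:x1].max(2)<38
    k,l,s,c=cv2.connectedComponentsWithStats(g.astype(np.uint8)); 
    return [(int(s[i,4]),(c[i]+[x0,y0]).round(1).tolist()) for i in range(1,k) if s[i,4]>15]
E
python3 - <<'E'
from h import *
a=knob("top",(332,208,360,235)); s=knob("scene",(225,160,262,190)); print(a,s)
a,s=max(a)[1],max(s)[1]; X=tri(a,s); print("knob",X,b(X),"z.103",ray("top",a,.103),b(ray("top",a,.103)), "exp",w(-.0575,-.118))
# scene check of stop/fence direction
print("back pt",w(-.065,-.088),"tcp",manip.sense()["tcp_pos"])
E
```

```text
[(103, [345.2, 220.8])] []Traceback (most recent call last):
  File "<stdin>", line 3, in <module>
ValueError: max() iterable argument is empty
```

```bash
python3 - <<'E'
from h import *
a=[345.2,220.8]; X=tri(a,[243.3,174]); r=ray("top",a,.103); print("knob",X,b(X),"z.103",r,b(r),"exp",w(-.0575,-.118))
print("back pt",w(-.065,-.088))
E
python3 -m crank '[{"dx":0.45,"dy":-1,"az":-1,"jaw":0.3},{"dx":0.45,"dy":-1,"az":-1,"jaw":0.3},{"dx":0.45,"dy":-1,"az":-1,"jaw":0.3},{"dx":0.45,"dy":-1,"az":-1,"jaw":0.3},{"dx":0.45,"dy":-1,"az":-1,"jaw":0.3},{"dx":0.45,"dy":-1,"az":-1,"jaw":0.3},{"dx":0.45,"dy":-1,"az":-1,"jaw":0.3},{"dx":0.45,"dy":-1,"az":-1,"jaw":0.3},{"dx":0.45,"dy":-1,"az":-1,"jaw":0.3},{"dx":0.45,"dy":-1,"az":-1,"jaw":0.3}]' 30
```

```text
knob [ 0.46828649 -0.18252206  0.10280195] [-0.05232565 -0.11948928] z.103 [ 0.46852524 -0.18283693  0.103     ] [-0.05202741 -0.11974851] exp [ 0.46352742 -0.18000349]
back pt [ 0.46233783 -0.14910309]$[0]: bad value
```

```bash
python3 -m crank '[{"dx":0.45,"dy":-1.0,"dz":0.0,"ax":0.0,"ay":0.0,"az":-1.0,"jaw":0.3}]' 30; python3 -m crank --help | head -20
```

```text
t: 0.35
tcp_pos: [0.1689, 0.5027, 0.2388]
tool_rot: [[-0.923, 0.385, -0.0], [0.385, 0.923, 0.0], [0.0, 0.0, -1.0]]
wrist_force: [-0.1, -0.5, 0.6]
grip_width: 0.0734
gripper_force: 0.0invalid input: not JSON, or not a number
```

```bash
python3 -m crank '[{"dx":0.44,"dy":-1,"dz":0,"ax":0,"ay":0,"az":-1,"jaw":0.3},{"dx":0.44,"dy":-1,"dz":0,"ax":0,"ay":0,"az":-1,"jaw":0.3},{"dx":0.44,"dy":-1,"dz":0,"ax":0,"ay":0,"az":-1,"jaw":0.3},{"dx":0.44,"dy":-1,"dz":0,"ax":0,"ay":0,"az":-1,"jaw":0.3},{"dx":0.44,"dy":-1,"dz":0,"ax":0,"ay":0,"az":-1,"jaw":0.3},{"dx":0.44,"dy":-1,"dz":0,"ax":0,"ay":0,"az":-1,"jaw":0.3},{"dx":0.44,"dy":-1,"dz":0,"ax":0,"ay":0,"az":-1,"jaw":0.3},{"dx":0.44,"dy":-1,"dz":0,"ax":0,"ay":0,"az":-1,"jaw":0.3},{"dx":0.44,"dy":-1,"dz":0,"ax":0,"ay":0,"az":-1,"jaw":0.3},{"dx":0.44,"dy":-1,"dz":0,"ax":0,"ay":0,"az":-1,"jaw":0.3}]'; python3 -m crank '[{"dx":0.44,"dy":-1,"dz":0,"ax":0,"ay":0,"az":-1,"jaw":0.3},{"dx":0.44,"dy":-1,"dz":0,"ax":0,"ay":0,"az":-1,"jaw":0.3},{"dx":0.44,"dy":-1,"dz":0,"ax":0,"ay":0,"az":-1,"jaw":0.3},{"dx":0.44,"dy":-1,"dz":0,"ax":0,"ay":0,"az":-0.2,"jaw":0.3},{"dx":0.44,"dy":-1,"dz":0,"ax":0,"ay":0,"az":0,"jaw":0.3},{"dx":0.44,"dy":-1,"dz":0,"ax":0,"ay":0,"az":0,"jaw":0.3},{"dx":0.44,"dy":-1,"dz":0,"ax":0,"ay":0,"az":0,"jaw":0.3},{"dx":0.44,"dy":-1,"dz":0,"ax":0,"ay":0,"az":0,"jaw":0.3},{"dx":0.44,"dy":-1,"dz":0,"ax":0,"ay":0,"az":0,"jaw":0.3},{"dx":0.44,"dy":-1,"dz":0,"ax":0,"ay":0,"az":0,"jaw":0.3}]'
```

```text
t: 1.35
tcp_pos: [0.2797, 0.2507, 0.2394]
tool_rot: [[-0.123, 0.992, 0.0], [0.992, 0.123, 0.0], [0.0, 0.0, -1.0]]
wrist_force: [0.6, 0.4, -0.5]
grip_width: 0.0553
gripper_force: 0.0
t: 2.35
tcp_pos: [0.3897, 0.0006, 0.2394]
tool_rot: [[0.207, 0.978, 0.0], [0.978, -0.207, 0.0], [0.0, 0.0, -1.0]]
wrist_force: [0.4, 0.5, 0.2]
grip_width: 0.0553
gripper_force: 0.0
```

```bash
python3 -m crank '[{"dx":0.394,"dy":-0.917,"dz":0,"ax":0,"ay":0,"az":0,"jaw":0.3},{"dx":0.394,"dy":-0.917,"dz":0,"ax":0,"ay":0,"az":0,"jaw":0.3},{"dx":0.394,"dy":-0.917,"dz":0,"ax":0,"ay":0,"az":0,"jaw":0.3},{"dx":0.394,"dy":-0.917,"dz":0,"ax":0,"ay":0,"az":0,"jaw":0.3},{"dx":0.394,"dy":-0.917,"dz":0,"ax":0,"ay":0,"az":0,"jaw":0.3},{"dx":0.394,"dy":-0.917,"dz":0,"ax":0,"ay":0,"az":0,"jaw":0.3},{"dx":0.394,"dy":-0.917,"dz":0,"ax":0,"ay":0,"az":0,"jaw":0.3},{"dx":0.394,"dy":-0.917,"dz":0,"ax":0,"ay":0,"az":0,"jaw":0.3},{"dx":0,"dy":0,"dz":-0.5,"ax":0,"ay":0,"az":0,"jaw":0.3},{"dx":0,"dy":0,"dz":-0.5,"ax":0,"ay":0,"az":0,"jaw":0.3}]'
python3 - <<'E'
from h import *
im=eyes.read_camera("wrist"); cv2.imwrite("pics/wr1.png",im)
for n,z in (("knob",.103),): print(proj("wrist",[*w(-.0522,-.1196),z]), proj("wrist",[*w(0,-.118),.027]))
E
```

```text
t: 3.35
tcp_pos: [0.4684, -0.1823, 0.2138]
tool_rot: [[0.207, 0.978, 0.0], [0.978, -0.207, -0.0], [-0.0, 0.0, -1.0]]
wrist_force: [-0.3, 0.3, -0.2]
grip_width: 0.0555
gripper_force: 0.0
[278.59159679 209.37555101] [332.3869536 181.7310575]
```

View pics/wr1.png

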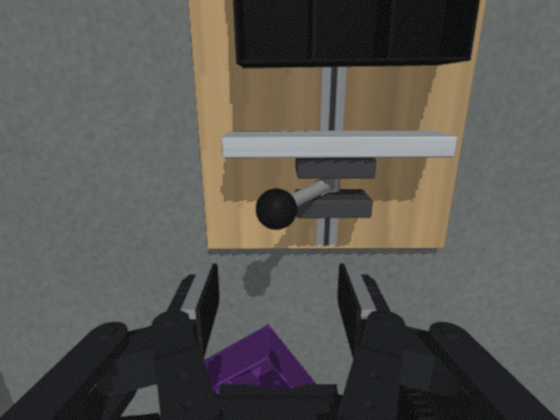

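The knob is at (276,209) in the wrist view, within 3 px of the prediction. The fence at (338,145) is parallel to the image rows and the jaws are symmetric about column 280. I'll descend with the jaws around the knob.

```bash
python3 -m crank '[{"dx":-0.01,"dy":0,"dz":-0.91,"ax":0,"ay":0,"az":0,"jaw":0.3},{"dx":0,"dy":0,"dz":-0.91,"ax":0,"ay":0,"az":0,"jaw":0.3},{"dx":0,"dy":0,"dz":-0.91,"ax":0,"ay":0,"az":0,"jaw":0.3},{"dx":0,"dy":0,"dz":-0.91,"ax":0,"ay":0,"az":0,"jaw":0.3},{"dx":0,"dy":0,"dz":-0.91,"ax":0,"ay":0,"az":0,"jaw":0.3},{"dx":0,"dy":0,"dz":0,"ax":0,"ay":0,"az":0,"jaw":0.3}]' && python3 -m crank '[{"dx":0.391,"dy":-0.083,"dz":0,"ax":0,"ay":0,"az":0,"jaw":0.3},{"dx":0.391,"dy":-0.083,"dz":0.23,"ax":0,"ay":0,"az":0,"jaw":0.3},{"dx":0.391,"dy":-0.083,"dz":0.2,"ax":0,"ay":0,"az":0,"jaw":0.3},{"dx":0.391,"dy":-0.083,"dz":0.16,"ax":0,"ay":0,"az":0,"jaw":0.3},{"dx":0.391,"dy":-0.083,"dz":0.1,"ax":0,"ay":0,"az":0,"jaw":0.3}]'
```

```text
t: 4.0
tcp_pos: [0.467, -0.1809, 0.0987]
tool_rot: [[0.206, 0.978, -0.004], [0.978, -0.206, 0.003], [0.002, -0.005, -1.0]]
wrist_force: [0.3, -0.1, 0.3]
grip_width: 0.0556
gripper_force: 0.0
t: 4.5
tcp_pos: [0.5179, -0.1923, 0.12]
tool_rot: [[0.206, 0.978, 0.001], [0.978, -0.206, -0.001], [-0.001, 0.002, -1.0]]
wrist_force: [-4.1, 1.6, 1.5]
grip_width: 0.0557
gripper_force: 1.2
```

```bash
python3 -m crank '[{"dx":0.391,"dy":-0.083,"dz":0,"ax":0,"ay":0,"az":0,"jaw":0.3},{"dx":0.391,"dy":-0.083,"dz":0,"ax":0,"ay":0,"az":0,"jaw":0.3},{"dx":0.391,"dy":-0.083,"dz":-0.03,"ax":0,"ay":0,"az":0,"jaw":0.3},{"dx":0.391,"dy":-0.083,"dz":-0.08,"ax":0,"ay":0,"az":0,"jaw":0.3},{"dx":0.391,"dy":-0.083,"dz":-0.12,"ax":0,"ay":0,"az":0,"jaw":0.3},{"dx":0.391,"dy":-0.083,"dz":-0.18,"ax":0,"ay":0,"az":0,"jaw":0.3},{"dx":0.2,"dy":-0.042,"dz":-0.12,"ax":0,"ay":0,"az":0,"jaw":0.3}]'
python3 - <<'E'
from h import *
print(b(manip.sense()["tcp_pos"]))
E
```

```text
t: 5.2
tcp_pos: [0.5814, -0.2057, 0.1038]
tool_rot: [[0.206, 0.978, -0.0], [0.978, -0.206, 0.0], [0.0, -0.0, -1.0]]
wrist_force: [-0.9, -0.4, -0.2]
grip_width: 0.0555
gripper_force: 0.6
[ 0.06309493 -0.11899001]
```

```bash
python3 -m crank '[{"dx":0.1,"dy":-0.02,"dz":-0.07,"ax":0,"ay":0,"az":0,"jaw":0.3},{"dx":0.1,"dy":-0.02,"dz":-0.07,"ax":0,"ay":0,"az":0,"jaw":0.3},{"dx":0.1,"dy":-0.02,"dz":-0.07,"ax":0,"ay":0,"az":0,"jaw":0.3}]';  python3 -m crank '[{"dx":0.1,"dy":-0.02,"dz":0,"ax":0,"ay":0,"az":0,"jaw":0.3}]';python3 -m crank '[{"dx":0.08,"dy":-0.02,"dz":0,"ax":0,"ay":0,"az":0,"jaw":0.3}]'
```

```text
t: 5.5
tcp_pos: [0.5878, -0.207, 0.0993]
tool_rot: [[0.207, 0.978, -0.001], [0.978, -0.207, 0.0], [0.0, -0.001, -1.0]]
wrist_force: [-9.0, 1.9, 7.0]
grip_width: 0.0558
gripper_force: 4.8
t: 5.6
tcp_pos: [0.5882, -0.2069, 0.0989]
tool_rot: [[0.206, 0.978, -0.007], [0.978, -0.206, 0.002], [0.0, -0.007, -1.0]]
wrist_force: [-17.0, 2.8, 7.1]
grip_width: 0.0558
gripper_force: 9.1
t: 5.7
tcp_pos: [0.5886, -0.207, 0.0986]
tool_rot: [[0.206, 0.978, -0.011], [0.978, -0.206, 0.003], [0.001, -0.012, -1.0]]
wrist_force: [-24.0, 4.2, 8.8]
grip_width: 0.0552
gripper_force: 12.4
```

```bash
python3 -m crank '[{"dx":-0.4,"dy":0.083,"dz":0,"ax":0,"ay":0,"az":0,"jaw":0.3},{"dx":0,"dy":0,"dz":0.9,"ax":0,"ay":0,"az":0,"jaw":0.3},{"dx":0,"dy":0,"dz":0.9,"ax":0,"ay":0,"az":0,"jaw":0.3},{"dx":0,"dy":0,"dz":0.9,"ax":0,"ay":0,"az":0,"jaw":0.3},{"dx":-0.81,"dy":0.21,"dz":0,"ax":0,"ay":0,"az":0,"jaw":-1},{"dx":-0.81,"dy":0.21,"dz":0,"ax":0,"ay":0,"az":0,"jaw":-1},{"dx":-0.81,"dy":0.21,"dz":0,"ax":0,"ay":0,"az":0,"jaw":-1},{"dx":-0.81,"dy":0.21,"dz":0,"ax":0,"ay":0,"az":0,"jaw":-1},{"dx":-0.81,"dy":0.21,"dz":0,"ax":0,"ay":0,"az":0,"jaw":-1},{"dx":-0.81,"dy":0.21,"dz":0,"ax":0,"ay":0,"az":0,"jaw":-1}]' 20
python3 - <<'E'
from h import *
p=manip.sense()["tcp_pos"]; print(b(p), (w(-.065,-.112)-p[:2])/.025)
im=eyes.read_camera("wrist"); cv2.imwrite("pics/wr2.png",im)
print(proj("wrist",[*w(-.065,-.088),.059]),proj("wrist",[*w(-.065,-.112),.03]))
E
```

```text
t: 6.7
tcp_pos: [0.4604, -0.1743, 0.167]
tool_rot: [[0.207, 0.978, 0.001], [0.978, -0.207, -0.0], [-0.0, 0.001, -1.0]]
wrist_force: [-0.2, -0.7, -0.5]
grip_width: -0.0002
gripper_force: 0.0
[-0.0617507  -0.11306526] [-0.11847408  0.06835382]
[276.06699166 177.09681215] [276.35316463 196.5384654 ]
```

View pics/wr2.png

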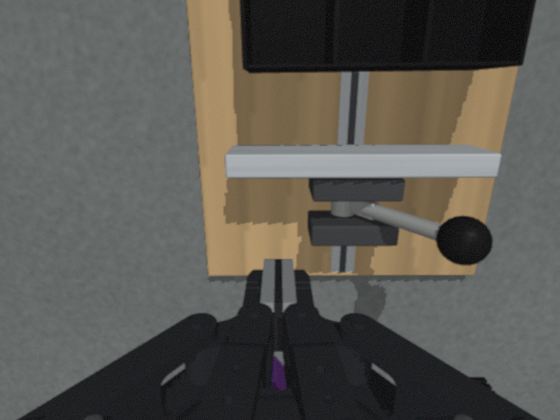

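The lever now leans to +x with the knob at (464,240), so the fence is free. The fence's back edge is at row 177 as predicted. I'll lower the closed fingers behind it.

```bash
python3 -m crank '[{"dx":-0.12,"dy":0.07,"dz":-0.86,"ax":0,"ay":0,"az":0,"jaw":-1},{"dx":0,"dy":0,"dz":-0.86,"ax":0,"ay":0,"az":0,"jaw":-1},{"dx":0,"dy":0,"dz":-0.86,"ax":0,"ay":0,"az":0,"jaw":-1},{"dx":0,"dy":0,"dz":-0.86,"ax":0,"ay":0,"az":0,"jaw":-1},{"dx":0,"dy":0,"dz":-0.86,"ax":0,"ay":0,"az":0,"jaw":-1},{"dx":0,"dy":0,"dz":-0.86,"ax":0,"ay":0,"az":0,"jaw":-1},{"dx":0,"dy":0,"dz":0,"ax":0,"ay":0,"az":0,"jaw":-1}]' && python3 -m crank '[{"dx":0.04,"dy":0.195,"dz":0,"ax":0,"ay":0,"az":0,"jaw":-1},{"dx":0.04,"dy":0.195,"dz":0,"ax":0,"ay":0,"az":0,"jaw":-1},{"dx":0.04,"dy":0.195,"dz":0,"ax":0,"ay":0,"az":0,"jaw":-1},{"dx":0.04,"dy":0.195,"dz":0,"ax":0,"ay":0,"az":0,"jaw":-1}]'
python3 - <<'E'
from h import *
print(b(manip.sense()["tcp_pos"]))
E
```

```text
t: 7.45
tcp_pos: [0.4574, -0.1723, 0.036]
tool_rot: [[0.207, 0.978, -0.003], [0.978, -0.207, 0.002], [0.002, -0.004, -1.0]]
wrist_force: [0.1, 0.5, 0.4]
grip_width: 0.0
gripper_force: 0.0
t: 7.85
tcp_pos: [0.4627, -0.1532, 0.0388]
tool_rot: [[0.206, 0.978, 0.002], [0.978, -0.206, -0.002], [-0.001, 0.002, -1.0]]
wrist_force: [-0.2, -3.5, 1.4]
grip_width: -0.0004
gripper_force: 1.4
[-0.06377104 -0.09197357]
```

```bash
python3 -m crank '[{"dx":0.04,"dy":0.195,"dz":0,"ax":0,"ay":0,"az":0,"jaw":-1},{"dx":0.04,"dy":0.195,"dz":0,"ax":0,"ay":0,"az":0,"jaw":-1},{"dx":0.04,"dy":0.195,"dz":0,"ax":0,"ay":0,"az":0,"jaw":-1},{"dx":0.04,"dy":0.195,"dz":0,"ax":0,"ay":0,"az":0,"jaw":-1},{"dx":0.04,"dy":0.195,"dz":0,"ax":0,"ay":0,"az":0,"jaw":-1},{"dx":0.04,"dy":0.195,"dz":0,"ax":0,"ay":0,"az":0,"jaw":-1},{"dx":0.04,"dy":0.195,"dz":0,"ax":0,"ay":0,"az":0,"jaw":-1}]';python3 -m crank '[{"dx":0.02,"dy":0.1,"dz":0,"ax":0,"ay":0,"az":0,"jaw":-1},{"dx":0.02,"dy":0.1,"dz":0,"ax":0,"ay":0,"az":0,"jaw":-1},{"dx":0.02,"dy":0.1,"dz":0,"ax":0,"ay":0,"az":0,"jaw":-1},{"dx":0.02,"dy":0.1,"dz":0,"ax":0,"ay":0,"az":0,"jaw":-1}]'
python3 - <<'E'
from h import *
print(b(manip.sense()["tcp_pos"]))
im=eyes.read_camera("wrist"); cv2.imwrite("pics/wr3.png",im)
E
```

```text
t: 8.55
tcp_pos: [0.4692, -0.1187, 0.0378]
tool_rot: [[0.207, 0.978, 0.0], [0.978, -0.207, -0.0], [-0.0, 0.0, -1.0]]
wrist_force: [0.5, -3.2, 1.1]
grip_width: -0.0001
gripper_force: 1.4
t: 8.95
tcp_pos: [0.471, -0.109, 0.0378]
tool_rot: [[0.207, 0.978, -0.0], [0.978, -0.207, 0.0], [0.0, -0.0, -1.0]]
wrist_force: [0.1, -3.1, 0.4]
grip_width: -0.0
gripper_force: 1.3
[-0.06472236 -0.04692215]
```

View pics/wr3.png

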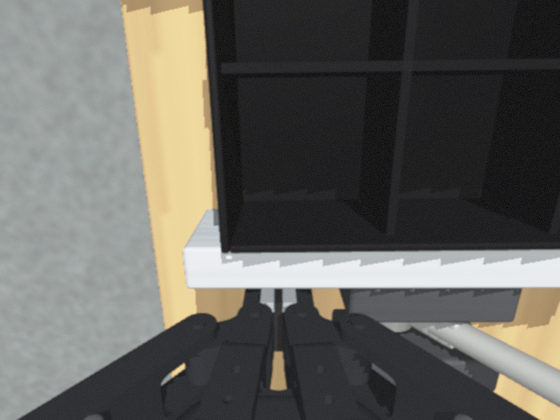

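The wrist view shows the fence (row 265) about to meet the tray's near wall (row 248). I'll continue slowly and watch the force.

```bash
f(){ grep -E "tcp_pos|wrist_force"; }
python3 -m crank '[{"dx":0.017,"dy":0.078,"dz":0,"ax":0,"ay":0,"az":0,"jaw":-1},{"dx":0.017,"dy":0.078,"dz":0,"ax":0,"ay":0,"az":0,"jaw":-1}]'|f
python3 -m crank '[{"dx":0.017,"dy":0.078,"dz":0,"ax":0,"ay":0,"az":0,"jaw":-1},{"dx":0.017,"dy":0.078,"dz":0,"ax":0,"ay":0,"az":0,"jaw":-1}]'|f
python3 -m crank '[{"dx":0.017,"dy":0.078,"dz":0,"ax":0,"ay":0,"az":0,"jaw":-1},{"dx":0.017,"dy":0.078,"dz":0,"ax":0,"ay":0,"az":0,"jaw":-1}]'|f
```

```text
tcp_pos: [0.4716, -0.1051, 0.0377]
wrist_force: [-0.7, -3.7, 0.2]
tcp_pos: [0.4725, -0.1011, 0.0377]
wrist_force: [-2.3, -2.7, 1.3]
tcp_pos: [0.4733, -0.0971, 0.0377]
wrist_force: [-2.2, -2.7, -0.2]
```

```bash
f(){ grep -E "tcp_pos|wrist_force"; }
python3 -m crank '[{"dx":0.008,"dy":0.039,"dz":0,"ax":0,"ay":0,"az":0,"jaw":-1},{"dx":0.008,"dy":0.039,"dz":0,"ax":0,"ay":0,"az":0,"jaw":-1}]'|f
python3 -m crank '[{"dx":0.008,"dy":0.039,"dz":0,"ax":0,"ay":0,"az":0,"jaw":-1},{"dx":0.008,"dy":0.039,"dz":0,"ax":0,"ay":0,"az":0,"jaw":-1}]'|f
python3 -m crank '[{"dx":0.008,"dy":0.039,"dz":0,"ax":0,"ay":0,"az":0,"jaw":-1}]'|f
```

```text
tcp_pos: [0.4737, -0.0952, 0.0377]
wrist_force: [-2.5, -2.9, 0.1]
tcp_pos: [0.4742, -0.0934, 0.0378]
wrist_force: [-2.7, -3.5, -0.6]
tcp_pos: [0.4745, -0.0924, 0.0378]
wrist_force: [-3.4, -2.9, 0.0]
```

```bash
f(){ grep -E "tcp_pos|wrist_force"; }
python3 -m crank '[{"dx":0.008,"dy":0.039,"dz":0,"ax":0,"ay":0,"az":0,"jaw":-1}]'|f
python3 -m crank '[{"dx":0.008,"dy":0.039,"dz":0,"ax":0,"ay":0,"az":0,"jaw":-1}]'|f
python3 - <<'E'
from h import *
print(b(manip.sense()["tcp_pos"]))
im=eyes.read_camera("top"); cv2.imwrite("pics/top2.png",cv2.resize(im[125:265,225:395],None,fx=4,fy=4,interpolation=cv2.INTER_CUBIC))
E
```

```text
tcp_pos: [0.4746, -0.0918, 0.0378]
wrist_force: [-6.5, -11.1, -1.5]
tcp_pos: [0.4747, -0.0918, 0.0378]
wrist_force: [-8.5, -17.9, -0.7]
[-0.06465103 -0.02939885]
```

View pics/top2.png

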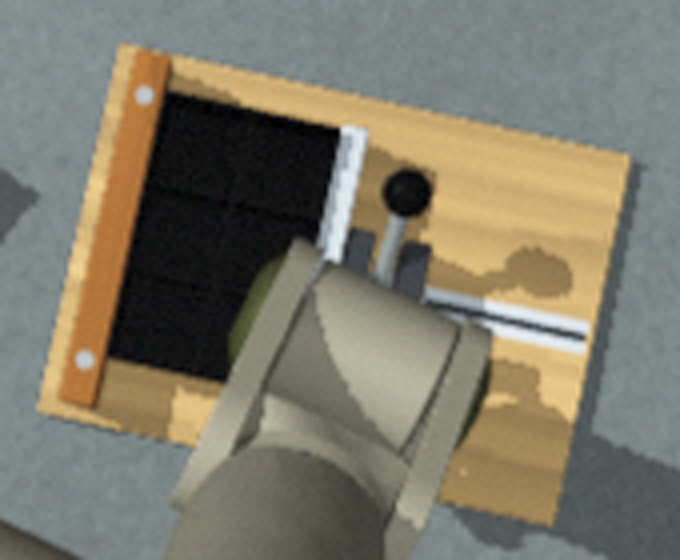

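The tray is flush against both the stop (px 150,230) and the fence (345,200), and the force rose sharply at exactly the expected fence position. I'll release the push, lift, and go back to the knob at (407,192).

```bash
f(){ grep -E "tcp_pos|wrist_force"; }
python3 -m crank '[{"dx":-0.06,"dy":-0.3,"dz":0,"ax":0,"ay":0,"az":0,"jaw":-1},{"dx":-0.06,"dy":-0.3,"dz":0,"ax":0,"ay":0,"az":0,"jaw":-1},{"dx":0,"dy":0,"dz":0.9,"ax":0,"ay":0,"az":0,"jaw":-1},{"dx":0,"dy":0,"dz":0.9,"ax":0,"ay":0,"az":0,"jaw":-1},{"dx":0,"dy":0,"dz":0.9,"ax":0,"ay":0,"az":0,"jaw":-1},{"dx":0,"dy":0,"dz":0.9,"ax":0,"ay":0,"az":0,"jaw":-1},{"dx":0,"dy":0,"dz":0.9,"ax":0,"ay":0,"az":0,"jaw":-1},{"dx":0,"dy":0,"dz":0.9,"ax":0,"ay":0,"az":0,"jaw":0.3}]'|f
python3 -m crank '[{"dx":0.94,"dy":-0.234,"dz":0,"ax":0,"ay":0,"az":0,"jaw":0.3},{"dx":0.94,"dy":-0.234,"dz":0,"ax":0,"ay":0,"az":0,"jaw":0.3},{"dx":0.94,"dy":-0.234,"dz":0,"ax":0,"ay":0,"az":0,"jaw":0.3},{"dx":0.94,"dy":-0.234,"dz":0,"ax":0,"ay":0,"az":0,"jaw":0.3},{"dx":0.94,"dy":-0.234,"dz":0,"ax":0,"ay":0,"az":0,"jaw":0.3},{"dx":0,"dy":0,"dz":0,"ax":0,"ay":0,"az":0,"jaw":0.3}]'
python3 - <<'E'
from h import *
p=manip.sense()["tcp_pos"]; print(b(p))
im=eyes.read_camera("wrist"); cv2.imwrite("pics/wr4.png",im)
print(proj("wrist",[*w(.0585,-.049),.103]),(w(.0565,-.049)-p[:2])/.025,proj("wrist",[*w(0,0),.059]),proj("wrist",[*w(0,.12),.057]))
E
```

```text
tcp_pos: [0.4721, -0.1056, 0.1739]
wrist_force: [-0.4, 1.5, -0.0]
t: 11.75
tcp_pos: [0.5914, -0.1356, 0.1722]
tool_rot: [[0.207, 0.978, 0.001], [0.978, -0.207, 0.0], [0.001, 0.001, -1.0]]
wrist_force: [-0.1, 0.1, 0.3]
grip_width: 0.0554
gripper_force: 0.0
[ 0.05856503 -0.04830678]
[278.73957071 229.52127565] [-0.08653148 -0.01020344] [198.01068053 143.77436587] [183.61286124 -52.19025589]
```

View pics/wr4.png

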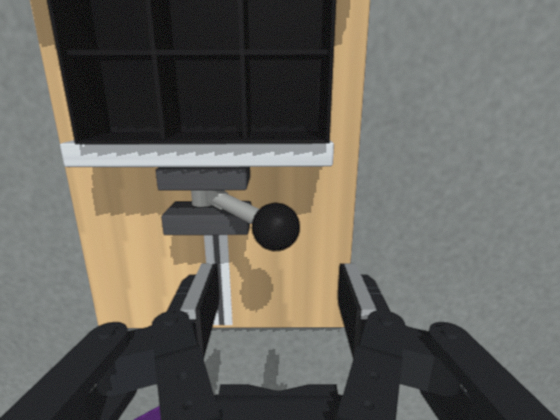

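The knob at (275,226) is centred between the jaws, the fence edge is at row 143 as expected for face y = 0, and the tray is parallel to it. I'll lower over the knob and swing the lever back.

```bash
f(){ grep -E "tcp_pos|wrist_force"; }
python3 -m crank '[{"dx":-0.05,"dy":0.02,"dz":-0.97,"ax":0,"ay":0,"az":0,"jaw":0.3},{"dx":0,"dy":0,"dz":-0.97,"ax":0,"ay":0,"az":0,"jaw":0.3},{"dx":0,"dy":0,"dz":-0.97,"ax":0,"ay":0,"az":0,"jaw":0.3},{"dx":0,"dy":0,"dz":0,"ax":0,"ay":0,"az":0,"jaw":0.3}]'|f
python3 -m crank '[{"dx":-0.391,"dy":0.083,"dz":0,"ax":0,"ay":0,"az":0,"jaw":0.3},{"dx":-0.391,"dy":0.083,"dz":0.24,"ax":0,"ay":0,"az":0,"jaw":0.3},{"dx":-0.391,"dy":0.083,"dz":0.2,"ax":0,"ay":0,"az":0,"jaw":0.3},{"dx":-0.391,"dy":0.083,"dz":0.16,"ax":0,"ay":0,"az":0,"jaw":0.3},{"dx":-0.391,"dy":0.083,"dz":0.08,"ax":0,"ay":0,"az":0,"jaw":0.3},{"dx":-0.391,"dy":0.083,"dz":0.06,"ax":0,"ay":0,"az":0,"jaw":0.3}]'|f
python3 -m crank '[{"dx":-0.391,"dy":0.083,"dz":0,"ax":0,"ay":0,"az":0,"jaw":0.3},{"dx":-0.391,"dy":0.083,"dz":-0.04,"ax":0,"ay":0,"az":0,"jaw":0.3},{"dx":-0.391,"dy":0.083,"dz":-0.08,"ax":0,"ay":0,"az":0,"jaw":0.3},{"dx":-0.391,"dy":0.083,"dz":-0.12,"ax":0,"ay":0,"az":0,"jaw":0.3},{"dx":-0.391,"dy":0.083,"dz":-0.16,"ax":0,"ay":0,"az":0,"jaw":0.3}]'|f
python3 - <<'E'
from h import *
p=manip.sense()["tcp_pos"]; print(b(p))
E
```

```text
tcp_pos: [0.5861, -0.1335, 0.0975]
wrist_force: [-0.2, -0.4, -0.4]
tcp_pos: [0.5285, -0.1216, 0.1189]
wrist_force: [1.8, -0.6, 2.1]
tcp_pos: [0.4805, -0.1115, 0.1086]
wrist_force: [4.3, -1.9, 3.4]
[-0.05490326 -0.04750988]
```

```bash
f(){ grep -E "tcp_pos|wrist_force"; }
python3 -m crank '[{"dx":-0.2,"dy":0.042,"dz":-0.11,"ax":0,"ay":0,"az":0,"jaw":0.3},{"dx":-0.2,"dy":0.042,"dz":-0.13,"ax":0,"ay":0,"az":0,"jaw":0.3}]'|f
python3 -m crank '[{"dx":-0.1,"dy":0.02,"dz":-0.07,"ax":0,"ay":0,"az":0,"jaw":0.3}]'|f
python3 -m crank '[{"dx":-0.1,"dy":0.02,"dz":-0.04,"ax":0,"ay":0,"az":0,"jaw":0.3}]'|f
python3 -m crank '[{"dx":-0.08,"dy":0.02,"dz":0,"ax":0,"ay":0,"az":0,"jaw":0.3}]'|f
```

```text
tcp_pos: [0.4707, -0.1095, 0.1026]
wrist_force: [3.9, -0.1, 3.6]
tcp_pos: [0.468, -0.1089, 0.1006]
wrist_force: [3.3, -0.5, 2.2]
tcp_pos: [0.4657, -0.1084, 0.0995]
wrist_force: [5.5, -1.5, -1.6]
tcp_pos: [0.465, -0.1083, 0.0996]
wrist_force: [17.6, -1.6, -11.4]
```

```bash
f(){ grep -E "tcp_pos|wrist_force"; }
python3 -m crank '[{"dx":-0.07,"dy":0.015,"dz":0,"ax":0,"ay":0,"az":0,"jaw":0.3},{"dx":0,"dy":0,"dz":0,"ax":0,"ay":0,"az":0,"jaw":0.3}]'|f
python3 -m crank '[{"dx":0.4,"dy":-0.083,"dz":0,"ax":0,"ay":0,"az":0,"jaw":0.3},{"dx":0.05,"dy":-0.01,"dz":0,"ax":0,"ay":0,"az":0,"jaw":0.3},{"dx":0,"dy":0,"dz":0.9,"ax":0,"ay":0,"az":0,"jaw":0.3},{"dx":0,"dy":0,"dz":0.9,"ax":0,"ay":0,"az":0,"jaw":0.3},{"dx":0,"dy":0,"dz":0.9,"ax":0,"ay":0,"az":0,"jaw":0.3},{"dx":0,"dy":0,"dz":0.9,"ax":0,"ay":0,"az":0,"jaw":0.3},{"dx":-0.9,"dy":0,"dz":0,"ax":0,"ay":0,"az":0,"jaw":0.3},{"dx":-0.9,"dy":0,"dz":0,"ax":0,"ay":0,"az":0,"jaw":0.3},{"dx":-0.9,"dy":0,"dz":0,"ax":0,"ay":0,"az":0,"jaw":0.3},{"dx":0,"dy":0,"dz":0,"ax":0,"ay":0,"az":0,"jaw":0.3}]'|f
python3 - <<'E'
from h import *
im=eyes.read_camera("top"); cv2.imwrite("pics/top3.png",cv2.resize(im[125:265,225:395],None,fx=4,fy=4,interpolation=cv2.INTER_CUBIC))
im=eyes.read_camera("wrist"); cv2.imwrite("pics/wr5.png",im)
for nm,q in (("knob",(-.0575,-.048,.103)),("face",(0.03,0,.059)),("stop",(0.03,.12,.057))): print(nm,proj("wrist",[*w(*q[:2]),q[2]]),proj("top",[*w(*q[:2]),q[2]]))
print(manip.sense()["tcp_pos"])
E
```

```text
tcp_pos: [0.4648, -0.1084, 0.0998]
wrist_force: [18.1, -2.5, -10.2]
tcp_pos: [0.403, -0.109, 0.1895]
wrist_force: [0.4, -0.1, 0.3]
knob [380.70783333 200.45609534] [317.19743926 216.75644546]
face [485.01595469 122.56983846] [305.13952022 181.19012725]
stop [519.38196616 -66.15830866] [260.8436602  171.44433634]
[ 0.40537542 -0.1097064   0.18977901]
```

View pics/wr5.png

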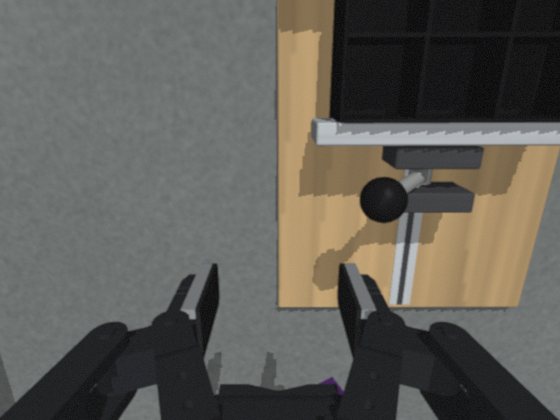

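The knob is back on the robot side at (384,199) and the tray still sits against the fence at row 122. I'll move clear and compare the locked knob and tray numerically with the start.

```bash
python3 -m crank '[{"dx":-0.8,"dy":0.9,"dz":0.4,"ax":0,"ay":0,"az":0,"jaw":0.3},{"dx":0,"dy":1,"dz":0.4,"ax":0,"ay":0,"az":0,"jaw":0.3},{"dx":0,"dy":1,"dz":0,"ax":0,"ay":0,"az":0,"jaw":0.3},{"dx":0,"dy":1,"dz":0,"ax":0,"ay":0,"az":0,"jaw":0.3},{"dx":0,"dy":1,"dz":0,"ax":0,"ay":0,"az":0,"jaw":0.3},{"dx":0,"dy":1,"dz":0,"ax":0,"ay":0,"az":0,"jaw":0.3},{"dx":0,"dy":1,"dz":0,"ax":0,"ay":0,"az":0,"jaw":0.3},{"dx":0,"dy":1,"dz":0,"ax":0,"ay":0,"az":0,"jaw":0.3},{"dx":0,"dy":1,"dz":0,"ax":0,"ay":0,"az":0,"jaw":0.3},{"dx":0,"dy":0,"dz":0,"ax":0,"ay":0,"az":0,"jaw":0.3}]' | grep -E "t:|tcp"
python3 - <<'E'
from h import *
k=max(knob("top",(303,202,334,232))); print(k,b(ray("top",k[1],.103)))
im=eyes.read_camera("top"); cv2.imwrite("pics/top4.png",cv2.resize(im[125:265,225:395],None,fx=4,fy=4,interpolation=cv2.INTER_CUBIC))
hsv=cv2.cvtColor(im,cv2.COLOR_BGR2HSV); m=np.zeros(im.shape[:2],np.uint8); m[125:265,225:395]=1
for nm,mk,z in (("dark",(hsv[...,2]<45),.067),("bright",(hsv[...,2]>200)&(hsv[...,1]<40),.059)):
    for c in cv2.findContours(mk.astype(np.uint8)*m,cv2.RETR_EXTERNAL,2)[0]:
        if cv2.contourArea(c)>150:
            print(nm,cv2.contourArea(c),[b(ray("top",p,z)).round(4).tolist() for p in cv2.boxPoints(cv2.minAreaRect(c))])
E
```

```text
t: 16.1
tcp_pos: [0.3858, 0.1148, 0.2096]
tool_rot: [[0.203, 0.979, -0.001], [0.979, -0.203, 0.0], [0.0, -0.001, -1.0]]
(96, [316.8, 216.7]) [-0.05758006 -0.0469817 ]
dark 2928.0 [[-0.0847, 0.1198], [0.0941, 0.1204], [0.094, 0.0024], [-0.0846, 0.0025]]
bright 197.5 [[-0.0985, 0.0012], [0.0994, -0.0007], [0.0993, -0.0168], [-0.0986, -0.0147]]
```

View pics/top4.png

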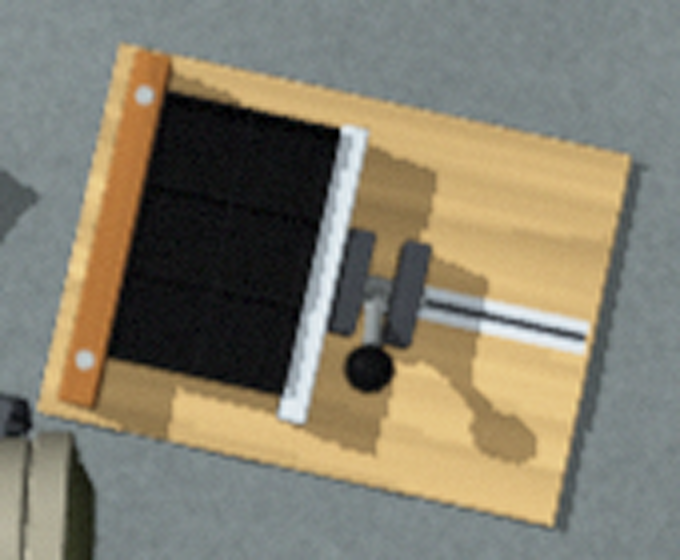

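The knob is at board x = -57.6 mm (fully locked), the fence face is at y ≈ 0, and the tray (px 225,240) is square and flush between stop and fence. The robot is clear, so I'm handing the job in.

```bash
python3 -c "
from plant import manip; print(manip.job_done())"
```

```text
the job is handed in; nothing more can be done
None
```

The job is handed in: the tray is clamped square and flush between fence and stop, the lever is fully back in its locked position, and it took about 16 of the 51 s, with nothing but the lever, fence and tray touched.

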